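Hold the hinge pin through both bushes of a tube-tray bracket

ROBOT

A 6-joint arm with a two-finger parallel gripper is mounted at the origin on a cart in front of the work surface, level with it; the furniture and walls round the work are solid. World frame = base frame: x ahead of the robot, y to its left, z up, the work surface at z = 0. Lengths are in m, angles in rad, forces in N, time in s.
With the tool pointing down it reaches from about 0.35 to 0.775 m from the base axis. Payload 7.3 kg.
Tool frame: the origin (TCP) lies midway between the tips of the shut fingers; the grasp point (between the pads) lies 19 mm behind it; z points along the fingers, y is the line along which they close (so a half turn about z gives the same grasp; the last joint's range is limited). The gripper opens to 92 mm and grips with 3 to 60 N. Pads are 19 mm wide; open, the fingers measure 130 mm over their backs; the gripper's body (75 mm by 190 mm) begins 47 mm behind the grasp point.
Start: joints at [-1.342, 0.342, 1.524, -0, 1.275, -0.146], TCP at [0.192, -0.489, 0.227] pointing down, gripper open.
Joint ranges: [-2.53, 2.53], [-0.77, 2.02], [0.04, 2.7], [-1, 4.14], [0.28, 2.66], [-3.11, 3.11]. Speed limits (rad/s): [2.57, 2.57, 3.14, 3.14, 3.14, 3.14].

INTERFACE

Orientations are given as [roll, pitch, yaw] about the fixed x, y, z axes, in that order (R = Rz(yaw) Ry(pitch) Rx(roll)).
In Python, from cell import monitor, vision, workorder gives the robot as it stands.
- The arm moves only by the tool move_arm, never from a script. Its argument "rows" is a list of rows, each a list of 5 numbers: the shift along the world's x, y, z in mm, then the turn about the world's z in rad, then the closure, from -1 (fully open) to 1 (shut). A call has 1 to 12 rows; each row shifts and turns the commanded pose from where the row before left it; what a row does not reach is not made up. A row lasts 1/10 s, in which the tool goes at most 50 mm and 8.59 degrees, less where a joint would pass 70% of its speed; a pose out of reach is approached as far as the arm can. A call is refused whole if a number of a shift passes 50 or a number of a turn 0.15, either way. A call with a gripper value outside its range is refused whole. The fingers move at their own pace and stop on an object; "newtons" is the grip in N (left out, the last holds). Time passes only in rows, so rows that do not move let the fingers close. It gives the time, the measured TCP pose, the force, the opening and the grip force at its end, in the units of the state.
- monitor.observe(): the state, without advancing time (a new reading comes with each control period).
- vision.read_camera(name): name is "scene" or "top" or "wrist"; returns the picture (400x640x3 uint8, red, green, blue); there is no depth.
- vision.get_calibration(name): a dict with "K" (3x3 intrinsics, pixels), "T" (4x4, takes a point from camera to world coordinates); the wrist camera has in their place "mount" (4x4, takes a point from camera to tool coordinates, whose origin is the TCP and whose axes are the flange's). Camera axes: x right, y up, looking along -z (the intrinsics and any distortion apply to the point x, -y, -z); pixel columns grow to the right and rows downward; lengths in m; the calibration is good to about 2 mm. A picture is of the moment at which its call begins: read the wrist's pose just before it. get_calibration takes no time and is no camera call.
- workorder.hand_in(): hands the job in; it is judged then, once.
The state is a dict: "time": time; "qpos": joint angles; "qvel": joint speeds; "joint_efforts": joint torques, N m; "tool_pos": TCP position; "tool_rot": TCP orientation; "contact_force": force on the tool from outside, world axes, zero at the start; "torque": the same for the moment, N m; "opening": finger opening in m; "grip_force": force on a finger pad.
Only numpy, scipy, OpenCV 4.12 (cv2) and the standard library are available. Lean on these libraries where they do the work, as an engineer would, in place of code of your own. Each camera call takes 0.05 s, during which the arm holds its last target. There are 200 camera calls.

TASK

The swing tray needs its hinge pin: take the long pin out of the pin block and thread it, nose down, through the upper bush of the white bracket and on through the lower bush, so that its nose shows below. Finish while still holding it there with the collar about 10 mm above the upper bush, not resting on it, so that I can slip a washer under the collar and clip the nose; do not let go at the end. Leave the short pin in its hole and the other things on the bench where they are.

Things in the scene. Friction and masses are not known exactly. Their poses are not given: they have to be found in the camera images.
- long_pin: long steel hinge pin, loose, 0.09 kg, 132 mm long, starts upright, nose down, in either hole of the pin block (its top 140 mm above the bench). Origin: centre of the flat nose end; z up along the pin. From the nose: cone 5.6 to 10 mm diameter over 8 mm, shaft 10 mm diameter to 88 mm, collar 20 mm diameter from 88 to 92 mm, knurled grip 14 mm diameter from 92 to 132 mm
- long_pin_collar (a point): point on the long pin's axis at the underside of its collar, 88 mm above the nose end; axes as the pin's
- short_pin: short steel pin, loose, same shape but its shaft is only 50 mm below the collar, 94 mm long in all (top 102 mm above the bench), in the other hole of the pin block; to be left there. Origin: centre of its nose end, z up the pin
- pin_block: grey plastic block fixed to the bench, 44 mm (x) by 120 mm (y) by 44 mm high, origin at the centre of its underside. Two round holes 12 mm in diameter and 36 mm deep (floor 8 mm above the bench) at y = -40 and +40 mm
- bracket: white hinge bracket with tray, fixed; nothing on it moves. Origin on the bench under the common vertical axis of two grey bushes (bore 14, outside 28 mm): upper from 84 to 96 mm, lower from 36 to 48 mm above the bench; free space between and below them. Base plate 6 mm thick, x -35 to 70, y -35 to 35 mm; post at x 40 to 52 mm, 94 mm high; open tray at y 45 to 135 mm, 50 mm high
- upper_bush (a point): centre of the mouth (top face) of the upper bush, 96 mm above the bench, z up
- lower_bush (a point): centre of the underside of the lower bush, 36 mm above the bench, right below the upper bush, z up
- oil_bottle: small brown dropper bottle with a black cap, 26 mm wide, 66 mm high, loose bystander; origin under its centre
- slide_carton: white carton of slides, 30 by 80 by 28 mm, loose bystander; origin under its centre

How it is judged:
On the way, in this order (a step that is already met when the one before it is completed fails the run):
1. the long pin is out of the pin block, held in the fingers, its nose above the upper bush (height (world z) of long_pin above 0.097 m and contact force between the fingers and long_pin above 0.5 N), for 0.1 s.
2. the pin's nose has come through the upper bush (z of long_pin in the frame of bracket below 0.082 m and horizontal distance between long_pin and upper_bush below 0.01 m), for 0.05 s.
At the end, for the whole second after the job is handed in: Long pin held still in the fingers through both bushes: nose 5 mm or more below the lower bush and within 7 mm of its axis, tilt under 0.12 rad, collar 3 to 20 mm above the upper bush and within 8 mm of its axis. Short pin within 20 mm, oil bottle and carton within 30 mm of their starts (z of long_pin in the frame of lower_bush below -0.005 m and horizontal distance between long_pin and lower_bush below 0.007 m and horizontal distance between long_pin_collar and upper_bush below 0.008 m and angle between the z axis of long_pin and the z axis of bracket, either way round below 0.12 rad and z of long_pin_collar in the frame of upper_bush between 0.003 and 0.02 m and contact force between the fingers and long_pin above 0.5 N and linear speed of long_pin below 0.02 m/s and distance of short_pin from where it was at the start of the episode below 0.02 m and distance of each of oil_bottle, slide_carton from where it was at the start of the episode below 0.03 m); the arm keeps its last pose, push and grip.
It fails at once if the short pin is pulled out of its hole (distance of short_pin from where it was at the start of the episode above 0.02 m).
It fails at once if a bystander is pushed away (distance of any of oil_bottle, slide_carton from where it was at the start of the episode above 0.03 m).
It also fails if it takes over 38 s, if anything falls off the work surface, if the arm or the gripper's body presses on something with over 40 N, if the wrist force passes 120 N, or if a joint passes its speed limit or range.

## Working session

There is one attempt and no reset: what is moved stays moved. The work goes in short steps, Python scripts to look and compute and a tool call to move; the robot and the scene stay as the last step left them, time stands still between calls to the robot, and variables do not carry over. Pictures are saved under pics/ and viewed, at most 10 in all, crops included, and the job is handed in when it is done.

Besides the shell and the picture viewer there is one more tool, called as name(argument=value, ...), one argument or row to a line, values as JSON. move_arm: Moves the arm, as the interface text tells. Its arguments: {"type":"object","properties":{"rows":{"type":"array","items":{"type":"array","items":{"type":"number"}}},"newtons":{"type":"number"}},"required":["rows"]}

```bash
mkdir -p pics
python3 - <<'E'
from cell import monitor, vision
import cv2
for n in ("scene","top"):
    c=vision.get_calibration(n); print(n,{k:(v.tolist() if hasattr(v,'tolist') else v) for k,v in c.items()})
    cv2.imwrite(f"pics/{n}0.png",cv2.cvtColor(vision.read_camera(n),cv2.COLOR_RGB2BGR))
c=vision.get_calibration("wrist");print(c)
print(monitor.observe())
E
```

```text
scene {'K': [[509.60824591385654, 0.0, 320.91905978253175], [0.0, 509.60824591385654, 206.21516984791052], [0.0, 0.0, 1.0]], 'T': [[-0.8787050174849863, 0.2839543500822745, -0.3837283144570684, 0.1288824682011256], [-0.47689127529711983, -0.5579759672866034, 0.6791447058440977, 0.7442376518670725], [-0.021265083874662537, 0.7797645458726192, 0.6257116342276776, 0.7939882879079315], [0.0, 0.0, 0.0, 1.0]]}
top {'K': [[400.84424485862587, 0.0, 309.99176208712174], [0.0, 400.84424485862587, 206.8604467985035], [0.0, 0.0, 1.0]], 'T': [[-0.025286350045205925, 0.9896340840373528, -0.14136824329721573, 0.4377719648892509], [-0.9996623667632084, -0.025877625364040705, -0.002345417425281303, 0.00018424129541814603], [-0.005979379463771431, 0.14126120563363398, 0.9899543013716139, 0.9467410616476407], [0.0, 0.0, 0.0, 1.0]]}
{'K': array([[298.59657457,   0.        , 320.19661523],
       [  0.        , 298.59657457, 201.85697956],
       [  0.        ,   0.        ,   1.        ]]), 'mount': array([[ 8.08680862e-04,  9.65686507e-01,  2.59709293e-01,
         6.96537138e-02],
       [ 9.99999544e
[... 218 characters left out ...]
1.00000000e+00]])}
{'time': 0.1, 'qpos': array([-1.34199277e+00,  3.42664246e-01,  1.52492042e+00,  1.97160789e-05,
        1.27540782e+00, -1.46031839e-01]), 'qvel': array([-0.00120306, -0.0021965 , -0.00197052,  0.00031958, -0.00065973,
        0.0001246 ]), 'joint_efforts': array([ 1.39230200e-03, -4.32006133e+01, -2.44694495e+01,  7.19041144e-02,
        5.25509776e-02, -4.88398518e-05]), 'tool_pos': array([ 0.1921399 , -0.48818508,  0.22610903]), 'tool_rot': array([-3.14021046e+00, -2.22347829e-04,  3.74829490e-01]), 'contact_force': array([-0.25501852,  0.4023943 , -0.18433421]), 'torque': array([-0.00847605, -0.02601907, -0.0097973 ]), 'grip_force': 0.0, 'opening': 0.0916795932929123}
```

View pics/top0.png

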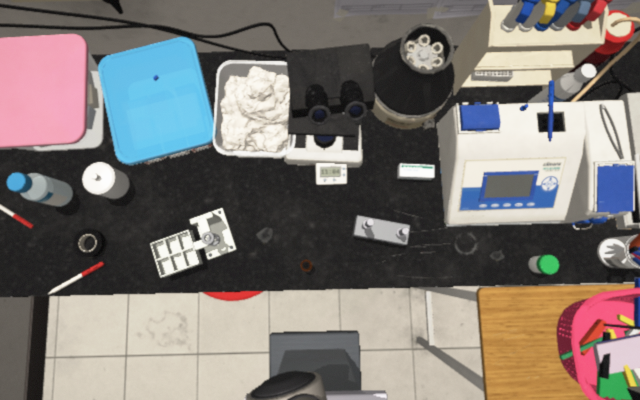

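View pics/scene0.png

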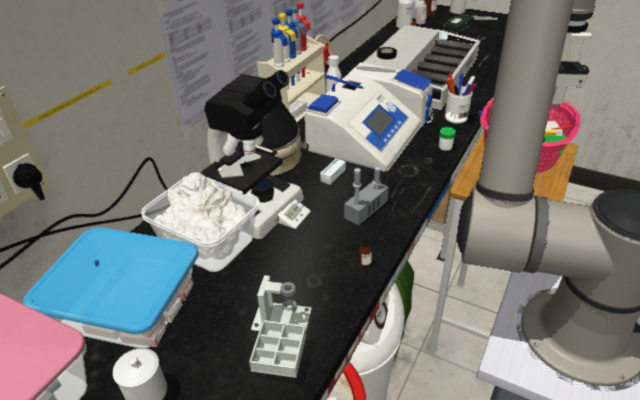

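Run:
```python
import cv2,numpy as np
t=cv2.imread("pics/top0.png");s=cv2.imread("pics/scene0.png")
def c(i,x,y,w,h,f): return cv2.resize(i[y:y+h,x:x+w],(w*f,h*f),interpolation=cv2.INTER_CUBIC)
a=np.vstack([np.hstack([c(t,345,200,80,60,5),c(t,170,200,80,60,5)]),np.hstack([c(s,335,160,80,60,5),c(s,245,270,80,60,5)])])
cv2.imwrite("pics/crop.png",a)
```

```text
(no output)
```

View pics/crop.png

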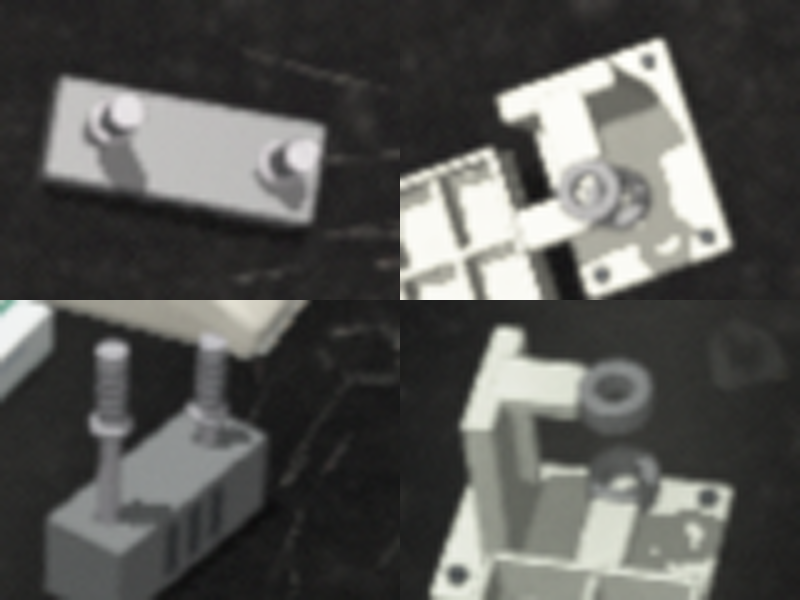

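```bash
cat > h.py <<'E'
import numpy as np
from cell import vision
from scipy.spatial.transform import Rotation as Ro
def ray(K,T,p):
    d=np.array([(p[0]-K[0,2])/K[0,0],-(p[1]-K[1,2])/K[1,1],-1]); return T[:3,3],T[:3,:3]@d
def at(K,T,p,z):
    o,d=ray(K,T,p); return o+d*(z-o[2])/d[2]
def cam(n):
    c=vision.get_calibration(n); return np.array(c["K"]),np.array(c["T"])
def wcam(st):
    c=vision.get_calibration("wrist"); M=np.eye(4); M[:3,:3]=Ro.from_euler("xyz",st["tool_rot"]).as_matrix(); M[:3,3]=st["tool_pos"]
    return np.array(c["K"]),M@np.array(c["mount"])
E
python3 - <<'E'
from h import *
np.set_printoptions(precision=4,suppress=True)
t=cam("top");s=cam("scene")
f=lambda x,y,ox,oy:((x+.5)/5-.5+ox,(y+.5)/5-.5+oy)
print("long",at(*t,f(127,109,345,200),.14),at(*s,f(113,50,335,160),.14))
print("short",at(*t,f(303,155,345,200),.102),at(*s,f(213,40,335,160),.102))
print("bush",at(*t,f(190,192,170,200),.096),at(*s,f(215,85,245,270),.096))
for p in [(62,75),(327,125),(313,222),(46,178)]: print("blk",at(*t,f(*p,345,200),.044))
print("bottle",at(*t,(306,266),.066),at(*s,(365,248),.066)); print("carton",at(*t,(416,171),.028))
for p in [(265,38),(332,246),(190,298)]: print("brk",at(*t,f(*p,170,200),.006))
E
```

```text
long [ 0.5201 -0.1184  0.14  ] [ 0.52   -0.1181  0.14  ]
short [ 0.5026 -0.1972  0.102 ] [ 0.5037 -0.1972  0.102 ]
bush [0.4982 0.2213 0.096 ] [0.4991 0.2213 0.096 ]
blk [ 0.5462 -0.1038  0.044 ]
blk [ 0.5203 -0.2223  0.044 ]
blk [ 0.4769 -0.2134  0.044 ]
blk [ 0.4997 -0.0946  0.044 ]
bottle [0.4339 0.0142 0.066 ] [0.4283 0.034  0.066 ]
carton [ 0.6473 -0.2479  0.028 ]
brk [0.5767 0.2098 0.006 ]
brk [0.4776 0.1779 0.006 ]
brk [0.4552 0.2441 0.006 ]
```

move_arm(
  rows=[
    [20,40,0,0,-1],
    [20,40,0,0,-1],
    [20,40,0,0,-1],
    [20,40,0,0,-1],
    [20,40,0,0,-1],
    [20,40,0,0,-1],
    [20,40,0,0,-1],
    [20,40,0,0,-1],
    [42,13,0,0,-1],
    [42,13,0,0,-1],
    [42,12,0,0,-1],
    [42,12,0,0,-1],
  ],
  newtons=30,
)

```text
time: 1.3
tool_pos: [0.5217, -0.1175, 0.2264]
tool_rot: [-3.141, 0.0, 0.375]
contact_force: [0.6, -0.8, 1.1]
opening: 0.0919
grip_force: 0.0
```

Run:
```python
from h import *
from cell import monitor
import cv2
vision.read_camera("wrist")
st=monitor.observe();im=vision.read_camera("wrist")
cv2.imwrite("pics/w1.png",cv2.cvtColor(im,cv2.COLOR_RGB2BGR))
print(st["time"],st["tool_pos"],st["tool_rot"])
K,T=wcam(st)
for P in [(.5201,-.1182,.14),(.5031,-.1972,.102)]:
    c=T[:3,:3].T@(np.array(P)-T[:3,3]); print(K[0,2]-K[0,0]*c[0]/c[2],K[1,2]+K[1,1]*c[1]/c[2])
```

```text
1.35 [ 0.52689389 -0.11610043  0.22569764] [ 3.14144982 -0.00361609  0.37637188]
320.25477073252233 214.8431828823748
386.2829819112023 245.87000738408273
```

View pics/w1.png

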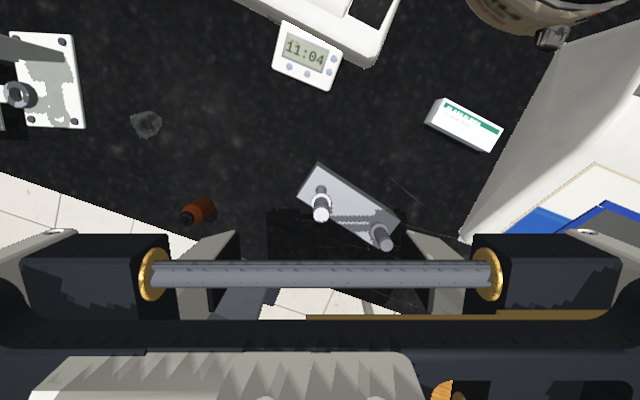

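move_arm(
  rows=[
    [0,0,0,0,-1],
    [0,0,-30,0,-1],
    [0,0,-40,0,-1],
    [0,0,-35,0,-1],
    [0,0,-17,0,-1],
    [0,0,0,0,-1],
    [0,0,0,0,-1],
  ],
)

```text
time: 2.1
tool_pos: [0.5199, -0.1191, 0.1056]
tool_rot: [3.141, -0.0, 0.374]
contact_force: [0.9, -0.8, -0.1]
opening: 0.0917
grip_force: 0.0
```

move_arm(
  rows=[
    [0,1,-1,0,0],
    [0,0,0,0,0.7],
    [0,0,0,0,1],
    [0,0,0,0,1],
    [0,0,0,0,1],
    [0,0,0,0,1],
    [0,0,0,0,1],
    [0,0,0,0,1],
  ],
)

```text
time: 2.9
tool_pos: [0.5202, -0.1176, 0.1037]
tool_rot: [3.142, 0.0, 0.375]
contact_force: [-0.4, 0.2, -0.2]
opening: 0.0325
grip_force: 0.0
```

move_arm(
  rows=[
    [0,0,0,0,1],
    [0,0,0,0,1],
    [0,0,0,0,1],
    [0,0,0,0,1],
    [0,0,0,0,1],
    [0,0,0,0,1],
  ],
)

```text
time: 3.5
tool_pos: [0.5203, -0.1177, 0.1037]
tool_rot: [3.141, -0.0, 0.375]
contact_force: [0.7, -1.9, -0.4]
opening: 0.0138
grip_force: 30.0
```

move_arm(
  rows=[
    [0,0,10,0,1],
    [0,0,20,0,1],
    [0,0,30,0,1],
    [0,0,30,0,1],
    [0,0,30,0,1],
    [-20,20,10,0,1],
    [-20,35,0,0,1],
    [-20,40,0,0,1],
    [0,40,0,0,1],
    [0,40,0,0,1],
    [0,40,0,0,1],
    [0,35,0,0,1],
  ],
)

```text
time: 4.7
tool_pos: [0.4595, 0.1345, 0.2346]
tool_rot: [-3.141, -0.0, 0.375]
contact_force: [0.5, 0.7, -0.5]
opening: 0.0131
grip_force: 30.0
```

move_arm(
  rows=[
    [10,30,0,0,1],
    [10,30,0,0,1],
    [10,20,0,0,1],
    [8,9,0,0,1],
    [0,0,-15,0,1],
    [0,0,0,0,1],
    [0,0,0,0,1],
  ],
)

```text
time: 5.4
tool_pos: [0.4978, 0.2214, 0.2191]
tool_rot: [-3.141, 0.001, 0.375]
contact_force: [0.0, 0.7, -0.8]
opening: 0.0132
grip_force: 30.0
```

Run:
```python
from h import *
from cell import monitor
import cv2
st=monitor.observe();print(st["time"],st["tool_pos"],st["tool_rot"],st["opening"],st["contact_force"])
w,t,s=[cv2.cvtColor(vision.read_camera(n),cv2.COLOR_RGB2BGR) for n in ("wrist","top","scene")]
def c(i,x,y,w,h,f): return cv2.resize(i[y:y+h,x:x+w],(w*f,h*f),interpolation=cv2.INTER_CUBIC)
cv2.imwrite("pics/c2.png",np.hstack([c(s,240,230,80,120,5),c(w,270,170,100,150,4)]))
```

```text
5.4 [0.49775871 0.22139093 0.21912323] [-3.14138947e+00  8.78697591e-04  3.74788031e-01] 0.013231043318939581 [ 0.01616227  0.69960221 -0.80282454]
```

View pics/c2.png

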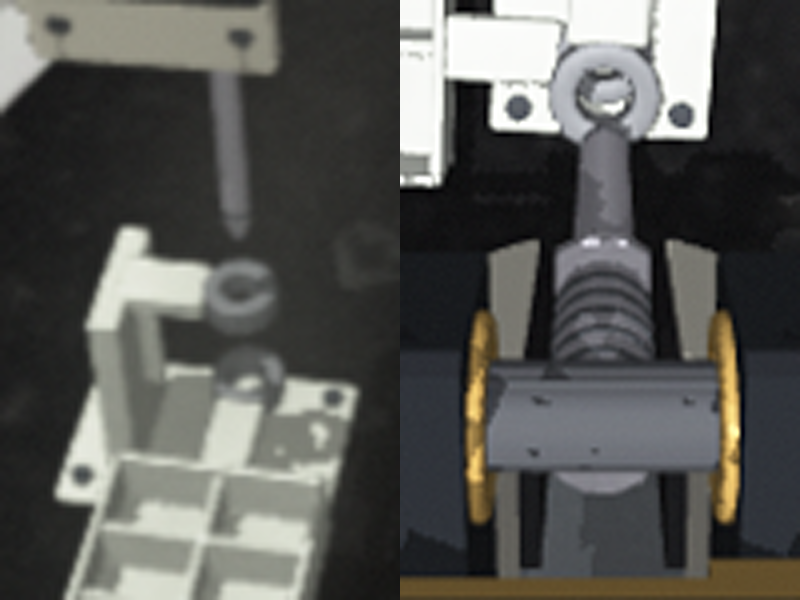

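Run:
```python
from h import *
from cell import monitor
np.set_printoptions(precision=4,suppress=True)
st=monitor.observe();s=cam("scene");w=wcam(st)
f=lambda x,y:((x+.5)/5-.5+240,(y+.5)/5-.5+230); g=lambda x,y:((x-400+.5)/4-.5+270,(y+.5)/4-.5+170)
zn=.219+.019-.114
print(zn,"nose",at(*s,f(238,237),zn),at(*w,g(606,126),zn))
print("bush",at(*s,f(241,286),.096),at(*w,g(607,92),.096))
print("collar wrist", at(*w,g(603,243),zn+.088))
for z,p in((zn+.008,f(236,215)),(zn+.06,f(226,100))): print("shaft",at(*s,p,z))
def pr(c,P):
    K,T=c; q=T[:3,:3].T@(np.array(P)-T[:3,3]); return np.array([K[0,2]-K[0,0]*q[0]/q[2],K[1,2]+K[1,1]*q[1]/q[2]])
a,b=pr(s,(.498,.2214,zn)),pr(s,(.498,.2214,zn+.07)); print("vertical",a,b, ((a-[240,230])*5,(b-[240,230])*5))
a,b=pr(w,(.498,.2214,zn)),pr(w,(.498,.2214,zn+.07)); print((a-[270,170])*4+[400,0],(b-[270,170])*4+[400,0])
```

```text
0.12399999999999999 nose [0.4969 0.2229 0.124 ] [0.5005 0.2219 0.124 ]
bush [0.4985 0.2215 0.096 ] [0.5016 0.222  0.096 ]
collar wrist [0.5053 0.2246 0.212 ]
shaft [0.4988 0.2203 0.132 ]
shaft [0.5015 0.2162 0.184 ]
vertical [287.1129 276.2572] [284.5454 247.8806] (array([235.5646, 231.2858]), array([222.7268,  89.4032]))
[602.3375 135.3876] [603.1495 248.688 ]
```

move_arm(
  rows=[
    [1,-0.5,0,0,1],
    [0,0,-10,0,1],
    [0,0,-10,0,1],
    [0,0,-5,0,1],
    [0,0,-5,0,1],
    [0,0,-5,0,1],
    [0,0,-5,0,1],
    [0,0,0,0,1],
  ],
)

```text
time: 6.35
tool_pos: [0.4988, 0.2208, 0.178]
tool_rot: [-3.142, 0.001, 0.375]
contact_force: [-0.6, -0.8, -0.9]
opening: 0.0132
grip_force: 30.0
```

move_arm(
  rows=[
    [0,0,-5,0,1],
    [0,0,-10,0,1],
    [0,0,-10,0,1],
    [0,0,-5,0,1],
    [0,0,-5,0,1],
    [0,0,-5,0,1],
    [0,0,-5,0,1],
    [0,0,0,0,1],
  ],
)

```text
time: 7.15
tool_pos: [0.4989, 0.2208, 0.133]
tool_rot: [-3.142, 0.001, 0.375]
contact_force: [0.8, -0.4, -0.5]
opening: 0.0133
grip_force: 30.0
```

move_arm(
  rows=[
    [0,0,-5,0,1],
    [0,0,-5,0,1],
    [0,0,-5,0,1],
    [0,0,-5,0,1],
    [0,0,0,0,1],
    [0,0,0,0,1],
    [0,0,0,0,1],
  ],
)

```text
time: 7.85
tool_pos: [0.4994, 0.221, 0.1139]
tool_rot: [3.141, -0.0, 0.375]
contact_force: [0.1, 0.1, -1.4]
opening: 0.0135
grip_force: 30.0
```

Run:
```python
from h import *
import cv2
w,s=[cv2.cvtColor(vision.read_camera(n),cv2.COLOR_RGB2BGR) for n in ("wrist","scene")]
def c(i,x,y,w,h,f): return cv2.resize(i[y:y+h,x:x+w],(w*f,h*f),interpolation=cv2.INTER_CUBIC)
cv2.imwrite("pics/c3.png",np.hstack([c(s,240,230,80,120,5),c(w,270,150,100,150,4)]))
```

```text
(no output)
```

View pics/c3.png

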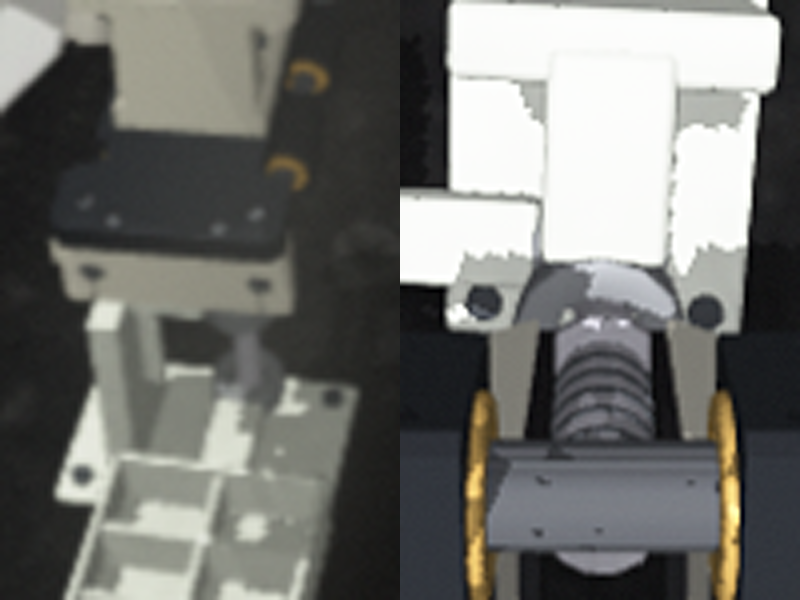

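```bash
python3 -c "
from cell import workorder;print(workorder.hand_in())"
```

```text
the job is handed in; nothing more can be done
None
```

The long pin is threaded nose down through both bushes and still held. By calculation from the arm's position, the collar is about 10 mm above the upper bush and the nose about 18 mm below the lower one. The job is handed in, with no verdict returned. I did not go near the short pin, oil bottle or carton, though I took no final picture of them.

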